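Set out the mending tray and turn it, bead in its dish, to the green marker

TASK

Set out the mending tray: stand the red spool in its pocket marked with one dot first, and only then the blue spool in the pocket marked with two dots, leaving the white spool, lint brush and pen where they are. Then lift the tray by its upright handle straight up off the mat, and in the air, keeping it level so that the bead stays in the middle of its dish and never rolls out to the rim, turn it a quarter turn so that the dish comes above the green marker (not the yellow one) and the tray's length lies over the line from marker to marker. Finish holding it there, still and level, about a hand's breadth above the mat: do not set it down or let go.

Things in the scene. Friction and masses are not known exactly. Their poses are not given: they have to be found in the camera images.
- tray: loose wooden tray, about 0.4 kg, 230 mm along its x, 120 mm along its y, base plate 6 mm thick; origin at the centre of its underside, z up. From -x to +x: a block with two round spool pockets (centred x = -80 mm, top 18 mm above the underside), the handle in the middle, the white dish (centred x = +70 mm, 92 mm across, rim 24 mm above the underside). At the start it lies on the mat with its x roughly along the mat's x. With both spools in, it balances at the handle
- handle (a point): point to grip on the tray's handle, 70 mm above the tray's underside, on the middle of the tray. The handle is an upright wooden fin, 44 mm long along the tray's x, 14 mm thick along the tray's y, its top 86 mm above the underside; axes as the tray's
- pocket_one (a point): centre of the floor of the one-dot pocket (tray x = -80, y = +30 mm, 6 mm above the underside): a round hole 36 mm across, 12 mm deep; one black dot lies beside it toward the handle
- pocket_two (a point): the same for the two-dot pocket (tray x = -80, y = -30 mm); two black dots beside it
- dish (a point): where the bead's centre rests in the middle of the dish (tray x = +70, y = 0, 18.7 mm above the underside). The white dish slopes up 12 degrees from its middle to a raised rim of 42 mm inner radius, so the bead stays only while the tray is nearly level and moves smoothly
- bead_center (a point): centre of the loose orange bead, 22 mm diameter, 12 g, lying in the dish; it rolls
- spool_red: wooden thread spool, red thread, standing upright, 30 mm diameter, 42 mm high, 18 g; origin at the centre of its underside; z up. Goes in the one-dot pocket, first
- spool_blue: wooden thread spool, blue thread, standing upright, 30 mm diameter, 42 mm high, 18 g; origin at the centre of its underside; z up. Goes in the two-dot pocket, second
- spool_white: wooden thread spool, white thread, standing upright, 30 mm diameter, 42 mm high, 18 g; origin at the centre of its underside; z up. A bystander: leave it alone
- mat: round cork mat, 240 mm diameter, 4 mm thick, fixed on the table under the tray; origin at the centre of its underside; the markers lie at its +y and -y sides
- mark_green: flat green disc, 22 mm diameter, 2 mm thick, fixed on the mat 82 mm from its centre; origin at the centre of its underside. It may lie at the mat's +y or -y side, beside the tray: the dish must end above it
- mark_yellow: flat yellow disc, 22 mm diameter, 2 mm thick, fixed on the mat 82 mm from its centre; origin at the centre of its underside. It lies opposite the green one
- lint_brush: purple lint brush, 30 x 85 x 23 mm, a bystander; origin at the centre of its underside
- pen: green pen, 12 x 145 x 9 mm, lying near the table edge, a bystander; origin at the centre of its underside

How it is judged (in metres and radians):
On the way, in this order (a step that is already met when the one before it is completed fails the run):
1. the red spool stands in the one-dot pocket, let go, tray on the mat (distance between spool_red and pocket_one below 0.008 m and angle between the z axis of spool_red and the z axis of tray, either way round below 0.15 rad and contact force between the fingers and spool_red below 0.2 N and height (world z) of tray below 0.02 m), for 0.2 s.
2. then the blue spool stands in the two-dot pocket too, let go (distance between spool_red and pocket_one below 0.008 m and angle between the z axis of each of spool_red, spool_blue and the z axis of tray, either way round below 0.15 rad and distance between spool_blue and pocket_two below 0.008 m and contact force between the fingers and spool_blue below 0.2 N and height (world z) of tray below 0.02 m), for 0.2 s.
3. the tray is lifted level off the mat before it is turned, bead in the middle of the dish (height (world z) of tray above 0.04 m and angle between tray's own z axis and vertical below 0.12 rad and angle between the x axis of tray and the x axis of mat, either way round below 0.35 rad and horizontal distance between tray and mat below 0.06 m and distance between bead_center and dish below 0.015 m), for 0.2 s.
At the end, for the whole second after the job is handed in: the gripper still holds the tray, 50 to 180 mm above the table, at rest, within 5 degrees of level, its length within 8 degrees of the line through both markers and its dish within 35 mm of above the green marker; the bead within 8 mm of the dish's middle; both spools standing in their pockets (distance between spool_red and pocket_one below 0.008 m and angle between the z axis of each of spool_red, spool_blue and the z axis of tray, either way round below 0.15 rad and distance between spool_blue and pocket_two below 0.008 m and distance between bead_center and dish below 0.008 m and horizontal distance between dish and mark_green below 0.035 m and angle between the x axis of tray and the y axis of mat, either way round below 0.14 rad and angle between tray's own z axis and vertical below 0.09 rad and height (world z) of tray between 0.05 and 0.18 m and linear speed of tray below 0.03 m/s and angular speed of tray below 0.15 rad/s and contact force between the fingers and tray above 1 N and contact force between tray and mat below 0.1 N); the arm keeps its last pose, push and grip.
It fails at once if the bead rolls out to the dish's rim (distance between bead_center and dish above 0.025 m).
It fails at once if the tray is tipped more than 12 degrees (angle between tray's own z axis and vertical above 0.21 rad).
It fails at once if the tray is turned while it lies on the mat (height (world z) of tray below 0.015 m and angle between the x axis of tray and the x axis of mat, either way round above 0.5 rad).
It fails at once if the white spool, the brush or the pen are disturbed (distance of any of spool_white, lint_brush, pen from where it was at the start of the episode above 0.02 m).
It also fails if it takes over 72 s, if anything falls off the work surface, if the arm or the gripper's body presses on something with over 40 N, if the wrist force passes 120 N, or if a joint passes its speed limit or range.

ROBOT

A 6-joint arm with a two-finger parallel gripper is mounted at the origin on a cart in front of the work surface, level with it; the furniture and walls round the work are solid. World frame = base frame: x ahead of the robot, y to its left, z up, the work surface at z = 0. Lengths are in mm, angles in rad, forces in N, time in s.
With the tool pointing down it reaches from about 350 to 875 mm from the base axis. Payload 4.2 kg.
Tool frame: the origin (TCP) lies midway between the tips of the shut fingers; the grasp point (between the pads) lies 19 mm behind it (arm.tcp_to_grasp is the distance from the TCP to the grasp point, in mm); z points along the fingers, y is the line along which they close (so a half turn about z gives the same grasp; the last joint's range is limited). The gripper opens to 85 mm and grips with 20 to 120 N. Pads are 22 mm wide; open, the fingers measure 114 mm over their backs; the gripper's body (76 mm by 85 mm) begins 54 mm behind the grasp point. The pads swing forward as they close: fully open they stand 13 mm farther back than shut.
Start: joints at [1.441, 0.385, 0.008, 0, -1.194, -0.259], TCP at [236.891, 578.344, 231.312] pointing down, gripper open.
Joint ranges: [-3.14, 3.14], [-1.21, 2.06], [-1.07, 1.41], [-3.16, 2.05], [-2.99, -0.16], [-3.1, 3.1]. Speed limits (rad/s): [2.79, 2.79, 3.14, 3.14, 3.14, 3.14].

INTERFACE

Orientations are given as a unit quaternion [x, y, z, w].
In Python, from bench import arm gives the robot as it stands.
- The arm moves only by the tool arm_command, never from a script. Its argument "rows" is a list of rows, each a list of 2 entries, a list of its own where there are three numbers: the shift along the tool's x, y, z as a fraction of full scale, then the turn, a rotation vector about the tool's x, y, z as a fraction of full scale. In form: [[[x, y, z], [wx, wy, wz]], ...]. A call has 1 to 5 rows; each row is the pose to reach, as a shift and turn from the pose commanded when the call began, along the tool's axes at that moment, turning the shorter way round; what a row does not reach only later rows make up. Full scale, the value 1, is 0.25 m for a shift and 180 degrees for a turn. A row lasts 1/10 s, in which the tool goes at most 50 mm and 8.59 degrees, less where a joint would pass 70% of its speed; a pose out of reach is approached as far as the arm can. A call with a number of a shift or a turn outside -1 to 1 is refused whole. A call with a gripper value outside its range is refused whole. "grip" is the opening, from 0 (shut) to 1 (fully open), set as the call begins (left out, the last holds). The fingers move at their own pace and stop on an object; the grip force is fixed at half the most. Time passes only in rows, so rows that repeat a pose let the fingers close. It gives the time, the measured TCP pose, the force, the opening and the grip force at its end, in the units of the state.
- arm.read_state(): the state, without advancing time (a new reading comes with each control period).
- arm.get_image(name): name is "scene" or "top" or "wrist"; returns (picture, depth): 420x560x3 uint8, blue, green, red; 420x560 float32, mm along the optical axis (not along the pixel's ray), 0 where there is no reading.
- arm.camera_info(name): a dict with "fx", "fy", "cx", "cy" (pixels), "extrinsics" (4x4, takes a point from camera to world coordinates). Camera axes: x right, y down, z forward; pixel columns grow to the right and rows downward; lengths in mm; the calibration is good to about 2 mm. A picture is of the moment at which its call begins: read the wrist's pose just before it. camera_info takes no time and is no camera call; for the wrist camera it gives the pose at the moment of the call.
- arm.job_done(): hands the job in; it is judged then, once.
Trained networks look in the newest picture that a camera, given by its name, has taken for a name from the list of things; names that differ only in an ending like _2 or _b are one class to them, and where a whole thing is asked for, a point or a joint stands for the part that bears it (a point fixed in the world has none). Each returns a list of dicts, best first, with "score" (0 to 1); they miss things now and then, are a little off and sometimes report something else, mostly with a low value. They report only what shows in the picture. A call takes as long as a camera call.
- arm.spot_in(camera, query): "position" ([column, row] in pixels, amid what is visible of it).
The state is a dict: "clock": time; "joints": joint angles; "joint_vel": joint speeds; "joint_efforts": joint torques, N m; "position": TCP position; "ee_rot": TCP orientation; "contact_force": force on the tool from outside, world axes, zero at the start; "wrist_torque": the same for the moment, N m; "gripper_width": finger opening in mm; "grasp_force": force on a finger pad.
Only numpy, scipy, OpenCV 4.12 (cv2) and the standard library are available. Lean on these libraries where they do the work, as an engineer would, in place of code of your own. Each camera call takes 0.05 s, during which the arm holds its last target. There are 200 camera calls.

## Working session

There is one attempt and no reset: what is moved stays moved. The work goes in short steps, Python scripts to look and compute and a tool call to move; the robot and the scene stay as the last step left them, time stands still between calls to the robot, and variables do not carry over. Pictures are saved under pics/ and viewed, at most 10 in all, crops included, and the job is handed in when it is done.

Besides the shell and the picture viewer there is one more tool, called by a JSON object that holds its "api" and its "payload". arm_command: Moves the arm, as the interface text tells. Shift numbers are shares of 0.25 m and turn numbers shares of 180 degrees, none past 1 either way. Its arguments: {"type":"object","properties":{"rows":{"type":"array","items":{"type":"array"}},"grip":{"type":"number"}},"required":["rows"]}

```bash
mkdir -p pics; ls; cat > h.py <<'E'
import numpy as np, cv2
from bench import arm
from scipy.spatial.transform import Rotation as R
def cloud(name):
    img,d=arm.get_image(name); c=arm.camera_info(name)
    v,u=np.mgrid[0:d.shape[0],0:d.shape[1]]
    P=np.stack([(u-c['cx'])/c['fx']*d,(v-c['cy'])/c['fy']*d,d],-1)
    E=np.array(c['extrinsics']); W=P@E[:3,:3].T+E[:3,3]
    W[d<=0]=np.nan
    return img,W
def delta(pos,yaw_y=None):
    """rows for target TCP pos; tool down with closing axis y at world angle (deg)"""
    s=arm.read_state(); r=R.from_quat(s['ee_rot']); p=np.array(s['position'])
    sh=r.inv().apply(np.array(pos)-p)/250
    t=np.zeros(3)
    if yaw_y is not None:
        best=None
        for a in (yaw_y,yaw_y+180):
            a=np.deg2rad(a); y=np.array([np.cos(a),np.sin(a),0]); z=np.array([0,0,-1.]); x=np.cross(y,z)
            q=(r.inv()*R.from_matrix(np.stack([x,y,z],1))).as_rotvec()/np.pi
            if best is None or np.linalg.norm(q)<np.linalg.norm(best): best=q
        t=best
    return np.round(sh,4),np.round(t,4)
E
python3 - <<'E'
from h import *
for n in ("top","scene"):
    img,W=cloud(n); cv2.imwrite(f"pics/{n}.png",img); np.save(n+".npy",W)
    for q in ["tray","handle","pocket_one","pocket_two","dish","bead_center","spool_red","spool_blue","spool_white","mat","mark_green","mark_yellow","lint_brush","pen"]:
        r=arm.spot_in(n,q)
        for k in r[:2]:
            u,v=map(int,map(round,k['position'])); print(n,q,round(k['score'],2),u,v,np.round(W[v,u],1))
s=arm.read_state();print(s)
E
```

```text
pics
top tray 0.96 280 203 [513.  262.5  89.9]
top handle 0.58 280 201 [517.  262.5  91.2]
top pocket_one 0.83 280 204 [510.8 262.4  91.8]
top pocket_two 0.86 280 200 [519.  262.5  91.8]
top dish 0.8 280 202 [514.9 262.5  91.5]
top dish 0.21 374 274 [362.9  53.6   8. ]
top spool_red 0.51 389 206 [512.2  28.7  44.5]
top spool_white 0.66 384 238 [443.3  39.1  42.3]
top mat 0.94 305 200 [525.3 208.4  14. ]
top mark_green 0.61 245 199 [526.4 342.9   8. ]
top mark_yellow 0.4 317 202 [521.8 180.9   3.3]
top lint_brush 0.7 181 221 [475.  481.7  23.7]
top lint_brush 0.18 383 235 [449.5  36.4  20.8]
top pen 0.81 370 276 [3.576e+02 6.100e+01 3.000e-01]
scene tray 0.87 274 226 [499.1 257.8  16.8]
scene tray 0.61 250 209 [537.  345.8   4.4]
scene handle 0.77 273 226 [496.  258.4  18.8]
scene pocket_two 0.77 275 227 [499.4 255.5  14.8]
scene dish 0.94 275 226 [500.8 256.3  16.2]
scene bead_center 0.57 181 203 [459.  481.2  22.6]
scene bead_center 0.38 381 255 [500.7  17.7  41.2]
scene spool_red 0.9 383 256 [503.3  14.3  38. ]
scene spool_blue 0.54 414 236 [595.  -17.3  33.6]
scene spool_white 0.6
[... 333 characters left out ...]
joints': array([ 1.44058906e+00,  3.84700681e-01,  7.89662328e-03, -2.52974396e-05,
       -1.19399460e+00, -2.58567797e-01]), 'joint_vel': array([-0.00065523, -0.00049145, -0.00063319,  0.00114791, -0.00043363,
       -0.00072625]), 'joint_efforts': array([ 9.10350591e-04, -3.92079520e+01,  1.88611704e+01,  4.19042677e+00,
       -3.48068870e-04,  1.40436313e-06]), 'position': array([236.88989107, 578.34117143, 231.3065816 ]), 'ee_rot': array([ 9.81165262e-01, -1.93170206e-01, -1.16624060e-05,  1.91722490e-06]), 'contact_force': array([-0.13564273,  0.47341476,  0.21789428]), 'wrist_torque': array([0.03444334, 0.0054381 , 0.00721741]), 'grasp_force': 0.0, 'gripper_width': 85.23293434843666}
```

```bash
python3 - <<'E'
import cv2,numpy as np
a=cv2.imread('pics/top.png');cv2.imwrite('pics/topc.png',cv2.resize(a[100:310,150:430],None,fx=2.8,fy=2.8,interpolation=cv2.INTER_CUBIC))
E
```

```text
(no output)
```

View pics/topc.png

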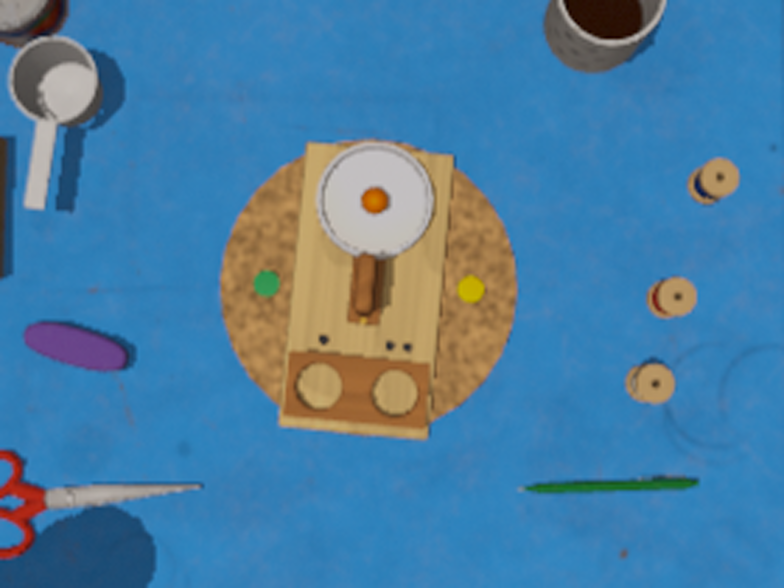

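View pics/scene.png

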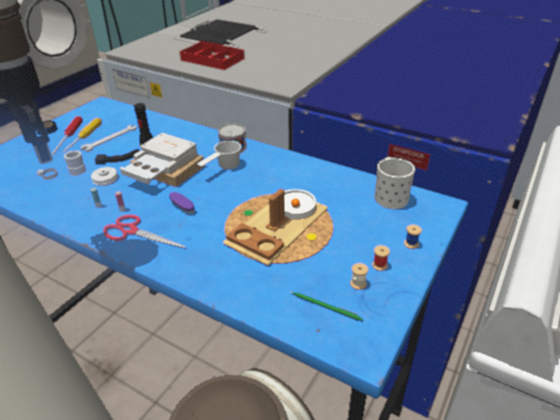

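The top crop shows the tray with its dish up (+x) and the green marker at (267,283), left (+y). Yellow is at (470,290). The one-dot pocket is at (319,386) and the two-dot pocket at (397,392). Spool tops are red (680,297), blue (722,178) and white (657,383). The scene picture agrees. Next I compute positions.

```bash
cat >> h.py <<'E'
def ray(name,u,v,z,c=None):
    c=c or arm.camera_info(name); E=np.array(c['extrinsics'])
    d=E[:3,:3]@np.array([(u-c['cx'])/c['fx'],(v-c['cy'])/c['fy'],1.]); o=E[:3,3]
    return o+d*(z-o[2])/d[2]
E
python3 - <<'E'
from h import *
f=lambda x,y:(x/2.8+150-.32,y/2.8+100-.32)
for n,x,y,z in [("p1",319,386,22),("p2",397,392,22),("dish",375,200,28),("handle",364,285,90),("green",267,283,6),("yellow",471,290,6),("red",680,297,42),("blue",721,177,42),("white",657,383,42)]:
    print(n,np.round(ray("top",*f(x,y),z),1))
W=np.load('top.npy')
for b in [(420,160,680,-60)]:
    m=(W[...,2]>37)&(W[...,2]<50)&(W[...,1]<80)&(W[...,0]<640)&(W[...,0]>400)
    n,l=cv2.connectedComponents(m.astype(np.uint8))
    for i in range(1,n):
        Q=W[l==i]
        if len(Q)>15: print(len(Q),np.round(Q.mean(0),1))
m=(W[...,2]>80)&(W[...,2]<100)&(abs(W[...,0]-515)<60)&(abs(W[...,1]-262)<40);print(m.sum(),W[m].mean(0))
c=arm.camera_info("wrist");print(np.round(c['extrinsics'],3),c['fx'])
# camera in tool frame
s=arm.read_state();r=R.from_quat(s['ee_rot']).as_matrix();E=np.array(c['extrinsics'])
print(np.round(r.T@(E[:3,3]-s['position']),1),np.round(r.T@E[:3,:3],3))
print(delta((505,60,230),0))
E
```

```text
p1 [440.8 299.   22. ]
p2 [436.9 237.6  22. ]
dish [587.6 256.7  28. ]
handle [516.1 263.2  90. ]
green [522.6 343.    6. ]
yellow [518.9 179.    6. ]
red [512.9  20.4  42. ]
blue [606.5 -11.6  42. ]
white [446.6  38.3  42. ]
167 [ 574.8 -188.1   43.5]
151 [607.2 -10.5  42.5]
149 [514.6  22.8  42.5]
141 [ 455.2 -188.8   43.4]
152 [447.2  39.8  42.5]
142 [518.99937448 262.31447313  90.45159102]
[[-3.79000e-01 -8.91000e-01 -2.49000e-01  3.00080e+02]
 [-9.25000e-01  3.65000e-01  1.03000e-01  5.52139e+02]
 [-1.00000e-03  2.69000e-01 -9.63000e-01  3.74767e+02]
 [ 0.00000e+00  0.00000e+00  0.00000e+00  1.00000e+00]] 338.620680717743
[  68.4    0.3 -143.5] [[-0.    -0.963 -0.269]
 [ 1.     0.    -0.001]
 [ 0.001 -0.269  0.963]]
(array([1.7783, 1.5121, 0.0052]), array([0.    , 0.    , 0.3762]))
```

{"api": "arm_command", "payload": {"rows": [[[0.76,0.65,0],[0,0,0.2]],[[0.76,0.65,0],[0,0,0.2]],[[0.76,0.65,0],[0,0,0.2]],[[0.76,0.65,0],[0,0,0.2]],[[0.76,0.65,0],[0,0,0.2]]], "grip": 0.65}}

```text
clock: 2.0
position: [351.6, 354.2, 231.6]
ee_rot: [0.873, -0.488, 0.0, -0.0]
contact_force: [0.7, 0.5, -0.3]
gripper_width: 55.7
grasp_force: 0.0
```

```bash
python3 -c "
from h import *
print(delta((514.6,22,150),175.7))"
```

```text
(array([1.4733, 0.1407, 0.326 ]), array([-2.000e-04,  1.000e-04,  1.993e-01]))
```

{"api": "arm_command", "payload": {"rows": [[[0.96,0.09,0.15],[0,0,0.2]],[[0.96,0.09,0.15],[0,0,0.2]],[[0.96,0.09,0.15],[0,0,0.2]],[[0.96,0.09,0.15],[0,0,0.2]],[[0.96,0.09,0.15],[0,0,0.2]]]}}

```text
clock: 2.5
position: [458.8, 137.9, 193.9]
ee_rot: [-0.679, 0.734, -0.0, 0.0]
contact_force: [1.1, -0.1, 0.4]
gripper_width: 55.8
grasp_force: 0.0
```

```bash
python3 -c "
from h import *
print(delta((514.6,60,170),175.7))"
```

```text
(array([ 0.2931, -0.2469,  0.0956]), array([-0.0002,  0.0001, -0.001 ]))
```

{"api": "arm_command", "payload": {"rows": [[[0.29,-0.25,0.1],[0,0,0]],[[0.29,-0.25,0.1],[0,0,0]],[[0.29,-0.25,0.1],[0,0,0]],[[0.29,-0.25,0.1],[0,0,0]]]}}

```text
clock: 2.9
position: [515.3, 61.9, 168.3]
ee_rot: [-0.679, 0.734, 0.0, -0.001]
contact_force: [-0.8, 0.8, 0.2]
gripper_width: 55.4
grasp_force: 0.0
```

```bash
cat >> h.py <<'E'
def spools(zmin=37,zmax=48,save=None):
    img,W=cloud("wrist"); out=[]
    if save: cv2.imwrite(save,img)
    m=(W[...,2]>zmin)&(W[...,2]<zmax)
    n,l,st,ct=cv2.connectedComponentsWithStats(m.astype(np.uint8))
    for i in range(1,n):
        if st[i,4]<150: continue
        Q=W[l==i]; (cx,cy),rad=cv2.minEnclosingCircle(Q[:,:2].astype(np.float32))
        col=img[cv2.dilate((l==i).astype(np.uint8),np.ones((15,15)))>0]
        hsv=cv2.cvtColor(col[None],cv2.COLOR_BGR2HSV)[0]
        print(st[i,4],np.round(Q.mean(0),1),"circ",round(cx,1),round(cy,1),round(rad,1),"px",ct[i].round())
    return img,W
E
python3 -c "
from h import *
spools(save='pics/w1.png'); print(arm.read_state()['position'])
for q in ('spool_red','spool_blue','spool_white'): print(q,[(k['score'],k['position']) for k in arm.spot_in('wrist',q)[:2]])"
```

```text
1257 [606.2 -11.6  43.1] circ 606.6 -11.2 15.5 px [153. 119.]
1099 [513.8  21.3  43.2] circ 513.8 21.5 15.1 px [277. 153.]
1096 [446.9  38.1  43.2] circ 446.6 38.4 15.2 px [362. 168.]
785 [706.1  68.4  42.7] circ 728.2 78.4 39.1 px [ 52. 227.]
235 [754.7 112.1  42.4] circ 753.6 111.0 13.4 px [ 10. 279.]
[515.05979472  62.84249836 168.78705163]
spool_red [(0.78, [278.7, 155.9]), (0.61, [276.5, 346.5])]
spool_blue [(0.91, [156.7, 118.4])]
spool_white [(0.9, [359.7, 165.9])]
```

View pics/w1.png

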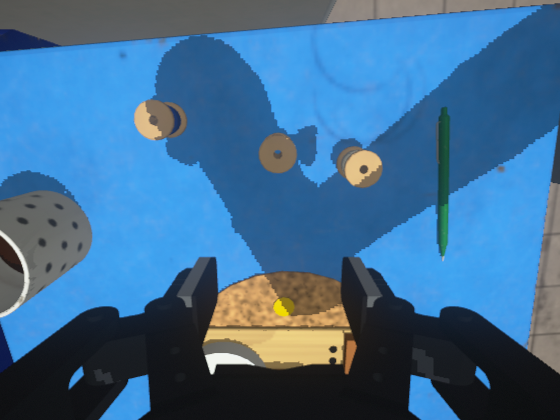

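The wrist view shows blue (153,119), red (277,153) and white (362,168) clearly, which agrees with the depth positions. Moving over red.

```bash
python3 -c "
from h import *
print(delta((513.8,21.4,70),175.7),delta((513.8,21.4,15),175.7))"
```

```text
(array([ 0.1711, -0.0078,  0.3977]), array([-0.0003,  0.0002,  0.0008])) (array([ 0.1713, -0.0075,  0.6177]), array([-0.0003,  0.0002,  0.0008]))
```

{"api": "arm_command", "payload": {"rows": [[[0.168,-0.008,0.2],[0,0,0]],[[0.168,-0.008,0.4],[0,0,0]],[[0.168,-0.008,0.4],[0,0,0]],[[0.168,-0.008,0.5],[0,0,0]],[[0.168,-0.008,0.612],[0,0,0]]]}}

```text
clock: 3.6
position: [514.7, 22.5, 16.2]
ee_rot: [-0.681, 0.732, -0.001, 0.001]
contact_force: [-0.7, -0.2, -0.3]
gripper_width: 55.5
grasp_force: 0.0
```

{"api": "arm_command", "payload": {"rows": [[[0,0,0],[0,0,0]],[[0,0,0],[0,0,0]]]}}

```text
clock: 3.8
position: [514.2, 21.9, 16.4]
ee_rot: [-0.681, 0.732, -0.0, -0.0]
contact_force: [1.0, 0.1, 0.7]
gripper_width: 55.6
grasp_force: 0.0
```

{"api": "arm_command", "payload": {"rows": [[[0,0,0],[0,0,0]],[[0,0,0],[0,0,0]],[[0,0,0],[0,0,0]],[[0,0,0],[0,0,0]],[[0,0,0],[0,0,0]]], "grip": 0}}

```text
clock: 4.3
position: [515.3, 21.6, 17.7]
ee_rot: [-0.681, 0.733, -0.001, 0.002]
contact_force: [-0.3, 2.2, 6.3]
gripper_width: 28.0
grasp_force: 59.6
```

{"api": "arm_command", "payload": {"rows": [[[0,0,-0.1],[0,0,0]],[[0,0,-0.3],[0,0,0]],[[0,0,-0.5],[0,0,0]],[[0,0,-0.5],[0,0,0]]]}}

```text
clock: 4.7
position: [518.7, 22.1, 148.8]
ee_rot: [-0.681, 0.732, -0.004, 0.007]
contact_force: [0.5, -0.1, -0.6]
gripper_width: 28.1
grasp_force: 59.3
```

```bash
python3 -c "
from h import *
print(delta((440,298,140),175.7),arm.read_state()['gripper_width'])"
```

```text
(array([-1.0776,  0.3954,  0.0342]), array([-0.0051,  0.0016,  0.0006])) 28.131581817499573
```

{"api": "arm_command", "payload": {"rows": [[[-0.98,0.15,-0.1],[0,0,0]],[[-0.98,0.15,-0.1],[0,0,0]],[[-0.98,0.15,-0.1],[0,0,0]],[[-0.98,0.15,-0.1],[0,0,0]],[[-0.98,0.15,-0.1],[0,0,0]]]}}

```text
clock: 5.2
position: [494.2, 269.9, 166.4]
ee_rot: [-0.68, 0.733, 0.0, 0.0]
contact_force: [1.3, -0.3, -0.4]
gripper_width: 28.4
grasp_force: 59.2
```

{"api": "arm_command", "payload": {"rows": [[[-0.2,0.05,0],[0,0,0]],[[-0.2,0.05,0],[0,0,0]],[[-0.2,0.05,0],[0,0,0]],[[-0.2,0.05,0],[0,0,0]]]}}

```text
clock: 5.6
position: [485.8, 318.0, 165.6]
ee_rot: [-0.68, 0.733, 0.0, -0.0]
contact_force: [0.6, -1.1, -0.4]
gripper_width: 28.5
grasp_force: 59.2
```

```bash
python3 - <<'E'
from h import *
img,W=cloud("wrist"); cv2.imwrite("pics/w2.png",img); np.save("w2.npy",W)
print(arm.read_state()['position'])
for q in ('pocket_one','pocket_two','dish','handle','bead_center','mark_green','mark_yellow'):
  print(q,[(k['score'],k['position'],W[int(k['position'][1]),int(k['position'][0])].round(1)) for k in arm.spot_in('wrist',q)[:1]])
E
```

```text
[486.02030463 317.65991775 165.73490789]
pocket_one [(0.61, [233.1, 126.7], array([520. , 252.9,  15.3]))]
pocket_two [(0.58, [237.8, 125.7], array([516.5, 252.3,  15.8]))]
dish [(0.85, [235.9, 127.7], array([517.1, 253.7,  25.7]))]
handle [(0.88, [234.8, 126.8], array([519. , 252.9,  16.6]))]
bead_center [(0.72, [147.1, 133.5], array([586.3, 252.9,  33.3]))]
mark_green [(0.77, [242.4, 224.8], array([522.7, 342. ,   6.6]))]
mark_yellow [(0.58, [225.5, 27.7], array([518.9, 175.7,   6.2]))]
```

View pics/w2.png

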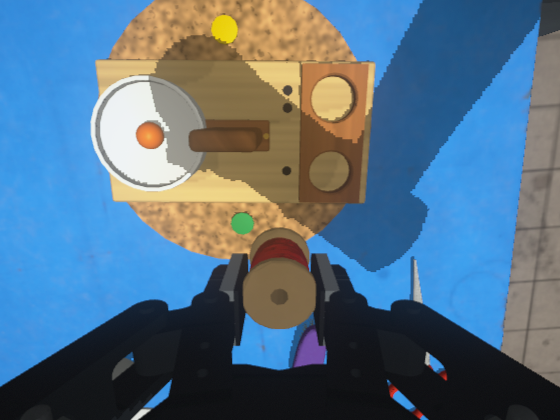

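The wrist view shows pocket one (330,171) beside its single dot and pocket two (332,98) with two dots. The red spool is held at about (280,290). Next I fit the circles.

```bash
python3 - <<'E'
from h import *
W=np.load("w2.npy"); s=arm.read_state(); c=arm.camera_info("wrist")
# block-top hole fits
z=W[...,2]
print("block z",np.round([z[135,310],z[135,325],z[171,330],z[98,332]],1))
top=(z>16.5).astype(np.uint8)
for n,(u,v) in dict(p1=(330,171),p2=(332,98)).items():
    hole=((z<16.5)).astype(np.uint8); nn,l=cv2.connectedComponents(hole,connectivity=4); 
    m=(l==l[v,u]).astype(np.uint8); print(n,m.sum(), m.nonzero()[0].min(),m.nonzero()[0].max(),m.nonzero()[1].min(),m.nonzero()[1].max())
    cs,_=cv2.findContours(m,cv2.RETR_EXTERNAL,cv2.CHAIN_APPROX_NONE); k=max(cs,key=len)[:,0]
    P=np.array([ray("wrist",a,b,22,c)[:2] for a,b in k]).astype(np.float32)
    print(n,np.round(cv2.fitEllipse(P)[0],1),np.round(cv2.fitEllipse(P)[1],1), np.round(cv2.minEnclosingCircle(P),1) if 0 else cv2.minEnclosingCircle(P))
# dish rim outer
m=(z>95)
p=np.array(s['position'])
q=np.abs(W[...,:2]-p[:2]).max(-1)<25
m=q&(z>p[2]+5)&(z<p[2]+60)
Q=W[m]; zt=np.percentile(Q[:,2],90)
vv,uu=np.nonzero(m); print(len(Q),"ztop rel",zt-p[2])
d=W[296,279]; print("hub",d-p)
hm=(np.abs(W[...,0]-519)<30)&(np.abs(W[...,1]-262)<20)&(z>84)&(z<97)
H=W[hm][:,:2]; print("handle",H.mean(0),cv2.minAreaRect(H.astype(np.float32)))
E
```

```text
block z [22.3 22.3  9.6 10.8]
p1 1296 151 191 309 349
p1 [442.4 297.3] [33.6 34.3] ((442.39666748046875, 297.2301940917969), 17.568803787231445)
p2 1548 75 121 311 354
p2 [437.5 238.3] [34.  34.4] ((437.4371032714844, 238.2560272216797), 17.586767196655273)
10187 ztop rel 51.32480909021939
hub [ 0.27075301  1.25777041 18.68665993]
handle [518.13984854 260.31366085] ((518.701904296875, 260.35870361328125), (13.844658851623535, 44.01106643676758), 85.49909973144531)
```

```bash
python3 - <<'E'
from h import *
W=np.load("w2.npy"); p=np.array(arm.read_state()['position'])
for v,u in [(296,260),(296,300),(275,279),(315,279),(285,265),(310,295),(240,280),(233,270)]: print(u,v,np.round(W[v,u]-p,1))
m=np.zeros(W.shape[:2],np.uint8); cv2.circle(m,(279,293),30,1,-1)
Q=W[(m>0)]-p; Q=Q[(Q[:,2]>14)&(Q[:,2]<35)]
A=np.c_[Q[:,:2],np.ones(len(Q))]; k=np.linalg.lstsq(A,Q[:,2],rcond=None)[0]; print(k,len(Q),Q.mean(0))
print(delta((442.4,297.3,70),175.5),delta((442.4,297.3,28),175.5))
E
```

```text
260 296 [ 7.4 -2.9 25.1]
300 296 [-8.1 -1.6 24.9]
279 275 [ -0.7 -11.3  25.1]
279 315 [ 0.7  6.5 24.4]
265 285 [ 5.  -7.8 25.8]
295 310 [-5.8  4.8 24.3]
280 240 [ -1.5 -15.1  -3. ]
270 233 [  3.3 -15.6 -12.3]
[-9.75986049e-03 -3.59575252e-02  2.44214190e+01] 2800 [-0.06288664 -3.24254158 24.53862649]
(array([0.0973, 0.1686, 0.3837]), array([-0.   ,  0.   ,  0.001])) (array([0.0973, 0.1687, 0.5517]), array([-0.   ,  0.   ,  0.001]))
```

{"api": "arm_command", "payload": {"rows": [[[0.0865,0.169,0.1],[0,0,0]],[[0.0865,0.169,0.1],[0,0,0]],[[0.0865,0.169,0.25],[0,0,0]],[[0.0865,0.169,0.42],[0,0,0]],[[0.0865,0.169,0.443],[0,0,0]]]}}

```text
clock: 6.5
position: [439.6, 297.5, 50.9]
ee_rot: [-0.68, 0.733, -0.0, -0.005]
contact_force: [-1.0, -0.9, -1.0]
gripper_width: 28.1
grasp_force: 59.4
```

```bash
python3 - <<'E'
from h import *
img,W=cloud("wrist"); cv2.imwrite("pics/w3.png",img); np.save("w3.npy",W)
s=arm.read_state();print(s['position'],s['contact_force'])
print(delta((442.2,300,36)))
E
```

```text
[440.81487993 298.52908953  52.35536191] [ 0.37790431 -0.31480256 -0.24286123]
(array([-0.0067, -0.0054,  0.0654]), array([0., 0., 0.]))
```

View pics/w3.png

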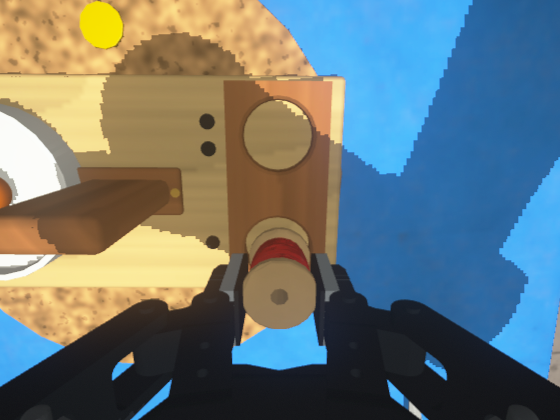

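The wrist view shows pocket two in full at (278,133). Pocket one's far rim is at (278,218), just behind the held spool, so it is well centred sideways.

```bash
python3 - <<'E'
from h import *
W=np.load("w3.npy"); c=arm.camera_info("wrist"); z=W[...,2]; p=np.array(arm.read_state()['position'])
l=cv2.connectedComponents((z<16.5).astype(np.uint8),connectivity=4)[1]
def fit(l,v,u):
    cs,_=cv2.findContours((l==l[v,u]).astype(np.uint8),cv2.RETR_EXTERNAL,cv2.CHAIN_APPROX_NONE); k=max(cs,key=len)[:,0]
    return np.array([ray("wrist",a,b,22,c)[:2] for a,b in k])
P=fit(l,133,278); print("p2",cv2.fitEllipse(P.astype(np.float32)))
p2=np.array(cv2.fitEllipse(P.astype(np.float32))[0]); a=np.deg2rad(-4.6); print("p1 pred",p2+60*np.array([-np.sin(a),np.cos(a)]))
m=np.zeros(z.shape,np.uint8); cv2.circle(m,(279,293),30,1,-1)
Q=W[m>0]; Q=Q[abs(Q[:,2]-p[2]-24.5)<4]; 
# top flange outline
mm=(abs(z-p[2]-24.5)<3.5).astype(np.uint8)[:, :]; mm[:,:246]=0; mm[:,314:]=0; mm[:240]=0
l=cv2.connectedComponents(mm)[1]
cs,_=cv2.findContours((l==l[290,260]).astype(np.uint8),cv2.RETR_EXTERNAL,cv2.CHAIN_APPROX_NONE);k=max(cs,key=len)[:,0]
T=np.array([ray("wrist",a,b,p[2]+24.5,c)[:2] for a,b in k]).astype(np.float32)
print("spool top",cv2.fitEllipse(T),p)
# bottom flange far edge
for v in range(214,236,2): print(v,np.round(W[v,279],1),end=' ')
E
```

```text
p2 ((437.54144287109375, 238.491943359375), (34.19276809692383, 34.274776458740234), 147.60040283203125)
p1 pred [442.35337833 298.29867607]
spool top ((441.1098327636719, 296.62158203125), (27.932527542114258, 31.38053321838379), 176.222412109375) [440.81487993 298.52908953  52.35536191]
214 [439.5 278.6  25. ] 216 [439.6 279.7  24.8] 218 [439.9 284.6  11.8] 220 [440.  285.7  12. ] 222 [440.1 286.8  12.2] 224 [440.1 288.1  12. ] 226 [440.2 289.   12.9] 228 [439.8 281.9  38.4] 230 [439.9 282.2  40.9] 232 [439.9 283.1  41.1] 234 [440.  284.4  40.1]
```

{"api": "arm_command", "payload": {"rows": [[[0,0,0.03],[0,0,0]],[[0,0,0.06],[0,0,0]],[[0,0,0.08],[0,0,0]],[[0,0,0.08],[0,0,0]],[[0,0,0.08],[0,0,0]]]}}

```text
clock: 7.05
position: [442.6, 300.7, 35.5]
ee_rot: [-0.68, 0.733, 0.0, 0.0]
contact_force: [-0.1, -0.1, 0.2]
gripper_width: 28.0
grasp_force: 59.7
```

{"api": "arm_command", "payload": {"rows": [[[0,0,0.008],[0,0,0]],[[0,0,0.016],[0,0,0]],[[0,0,0.024],[0,0,0]],[[0,0,0.024],[0,0,0]]]}}

```text
clock: 7.45
position: [442.2, 300.3, 28.7]
ee_rot: [-0.68, 0.733, -0.0, -0.0]
contact_force: [-0.1, -0.2, -0.1]
gripper_width: 28.3
grasp_force: 59.7
```

{"api": "arm_command", "payload": {"rows": [[[0,0,0.004],[0,0,0]],[[0,0,0.006],[0,0,0]],[[0,0,0.006],[0,0,0]]]}}

```text
clock: 7.75
position: [442.4, 300.5, 27.8]
ee_rot: [-0.68, 0.733, -0.0, 0.0]
contact_force: [-1.1, -1.0, 2.4]
gripper_width: 28.3
grasp_force: 59.9
```

{"api": "arm_command", "payload": {"rows": [[[0,0,0],[0,0,0]],[[0,0,0],[0,0,0]],[[0,0,0],[0,0,0]],[[0,0,0],[0,0,0]]], "grip": 0.55}}

```text
clock: 8.15
position: [442.3, 300.5, 27.5]
ee_rot: [-0.68, 0.733, -0.0, -0.0]
contact_force: [-0.4, -0.6, -0.6]
gripper_width: 46.9
grasp_force: 0.0
```

{"api": "arm_command", "payload": {"rows": [[[0,0,-0.05],[0,0,0]],[[0,0,-0.15],[0,0,0]],[[0,0,-0.3],[0,0,0]],[[0.0,0,-0.45],[0,0,0]],[[0.0,0,-0.45],[0,0,0]]]}}

```text
clock: 8.65
position: [445.1, 303.2, 146.7]
ee_rot: [-0.681, 0.733, 0.0, 0.007]
contact_force: [0.6, 0.3, -0.7]
gripper_width: 46.8
grasp_force: 0.0
```

```bash
python3 -c "
from h import *
print(delta((606.4,-11.4,140),175.5))"
```

```text
(array([ 1.2079, -0.7352,  0.0216]), array([-0.0028,  0.0031,  0.0017]))
```

{"api": "arm_command", "payload": {"rows": [[[0.8,-0.49,0],[0,0,0]],[[0.8,-0.49,0],[0,0,0]],[[0.8,-0.49,0],[0,0,0]],[[0.8,-0.49,0],[0,0,0]],[[0.8,-0.49,0],[0,0,0]]]}}

```text
clock: 9.15
position: [550.3, 89.3, 140.4]
ee_rot: [-0.68, 0.734, -0.0, 0.0]
contact_force: [1.0, 0.2, 0.6]
gripper_width: 47.0
grasp_force: 0.0
```

{"api": "arm_command", "payload": {"rows": [[[0.29,-0.24,0],[0,0,0]],[[0.29,-0.24,0],[0,0,0]],[[0.29,-0.24,0],[0,0,0]],[[0.29,-0.24,0],[0,0,0]]], "grip": 0.65}}

```text
clock: 9.55
position: [603.9, 14.0, 139.7]
ee_rot: [-0.679, 0.734, 0.0, -0.0]
contact_force: [0.3, 0.0, 0.3]
gripper_width: 55.8
grasp_force: 0.0
```

```bash
python3 -c "
from h import *
spools(); print(arm.read_state()['position'])
print(delta((606.4,-11.4,100),175.5),delta((606.4,-11.4,15.5),175.5))"
```

```text
1322 [606.4 -12.2  42.9] circ 606.4 -11.7 15.2 px [272. 178.]
1279 [447.2  37.4  42.9] circ 446.4 38.1 15.5 px [490. 228.]
575 [716.9  50.5  42.7] circ 726.6 58.1 31.6 px [136. 269.]
877 [826.   85.5  41.9] circ 826.5 81.6 39.4 px [ 11. 317.]
202 [772.   77.9  42.5] circ 771.3 76.6 10.2 px [ 75. 305.]
[603.49693978  14.97530636 139.87057327]
(array([ 0.1043, -0.0197,  0.1595]), array([0.0003, 0.    , 0.001 ])) (array([ 0.1043, -0.02  ,  0.4975]), array([0.0003, 0.    , 0.001 ]))
```

{"api": "arm_command", "payload": {"rows": [[[0.111,-0.018,0.1],[0,0,0]],[[0.111,-0.018,0.2],[0,0,0]],[[0.111,-0.018,0.35],[0,0,0]],[[0.111,-0.018,0.47],[0,0,0]],[[0.111,-0.018,0.494],[0,0,0]]]}}

```text
clock: 10.1
position: [603.1, -12.0, 13.3]
ee_rot: [-0.681, 0.733, 0.002, -0.003]
contact_force: [-0.2, -0.3, 0.1]
gripper_width: 55.6
grasp_force: 0.0
```

{"api": "arm_command", "payload": {"rows": [[[0,0,0],[0,0,0]],[[0,0,0],[0,0,0]]]}}

```text
clock: 10.3
position: [607.6, -11.9, 18.4]
ee_rot: [-0.681, 0.732, -0.001, 0.001]
contact_force: [-0.2, 0.4, -0.5]
gripper_width: 55.7
grasp_force: 0.0
```

{"api": "arm_command", "payload": {"rows": [[[0,0,0],[0,0,0]],[[0,0,0],[0,0,0]],[[0,0,0],[0,0,0]],[[0,0,0],[0,0,0]],[[0,0,0],[0,0,0]]], "grip": 0}}

```text
clock: 10.8
position: [607.7, -12.6, 18.6]
ee_rot: [-0.68, 0.733, -0.001, 0.001]
contact_force: [-1.1, 1.3, 6.8]
gripper_width: 28.1
grasp_force: 59.7
```

{"api": "arm_command", "payload": {"rows": [[[0,0,-0.1],[0,0,0]],[[0,0,-0.3],[0,0,0]],[[0,0,-0.5],[0,0,0]],[[0,0,-0.5],[0,0,0]]]}}

```text
clock: 11.2
position: [611.4, -12.5, 150.4]
ee_rot: [-0.681, 0.732, -0.005, 0.007]
contact_force: [-0.1, -0.7, 0.2]
gripper_width: 28.2
grasp_force: 59.2
```

```bash
python3 -c "
from h import *
print(delta((455,290,150),175.5))"
```

```text
(array([-1.1611,  0.7124, -0.0069]), array([-0.0054,  0.0009,  0.0017]))
```

{"api": "arm_command", "payload": {"rows": [[[-0.82,0.5,0],[0,0,0]],[[-0.82,0.5,0],[0,0,0]],[[-0.82,0.5,0],[0,0,0]],[[-0.82,0.5,0],[0,0,0]],[[-0.82,0.5,0],[0,0,0]]]}}

```text
clock: 11.7
position: [495.7, 202.8, 142.0]
ee_rot: [-0.68, 0.733, 0.0, 0.001]
contact_force: [0.3, 0.6, -0.6]
gripper_width: 28.1
grasp_force: 59.3
```

{"api": "arm_command", "payload": {"rows": [[[-0.34,0.21,0],[0,0,0]],[[-0.34,0.21,0],[0,0,0]],[[-0.34,0.21,0],[0,0,0]],[[-0.34,0.21,0],[0,0,0]]]}}

```text
clock: 12.1
position: [450.3, 290.6, 141.7]
ee_rot: [-0.681, 0.732, 0.0, 0.0]
contact_force: [0.6, -0.2, -0.5]
gripper_width: 28.2
grasp_force: 59.3
```

```bash
python3 - <<'E'
from h import *
img,W=cloud("wrist"); cv2.imwrite("pics/w4.png",img); np.save("w4.npy",W)
p=np.array(arm.read_state()['position']); print(p)
c=arm.camera_info("wrist"); z=W[...,2]
m=np.zeros(z.shape,np.uint8); cv2.circle(m,(279,293),30,1,-1)
Q=W[m>0]; zz=np.median(Q[:,2]);print("held top rel",zz-p[2])
mm=(abs(z-zz)<3.5).astype(np.uint8); mm[:,:246]=0; mm[:,314:]=0; mm[:240]=0
l=cv2.connectedComponents(mm)[1]
cs,_=cv2.findContours((l==l[290,260]).astype(np.uint8),cv2.RETR_EXTERNAL,cv2.CHAIN_APPROX_NONE);k=max(cs,key=len)[:,0]
T=np.array([ray("wrist",a,b,zz,c)[:2] for a,b in k]).astype(np.float32)
print("held top",np.array(cv2.fitEllipse(T)[0])-p[:2])
# red top in the pocket
mm=((z>46)&(z<60)&(abs(W[...,0]-442)<25)&(abs(W[...,1]-298)<25)).astype(np.uint8)
if mm.sum()>50:
  Q=W[mm>0]; print("red top",mm.sum(),Q.mean(0),cv2.minEnclosingCircle(Q[:,:2].astype(np.float32)))
mm=((z<16.5)).astype(np.uint8); l=cv2.connectedComponents(mm,connectivity=4)[1]
d=np.linalg.norm(W-np.array([437.5,238.3,10]),axis=-1); v,u=np.unravel_index(np.nanargmin(d),d.shape); print(u,v,d[v,u])
cs,_=cv2.findContours((l==l[v,u]).astype(np.uint8),cv2.RETR_EXTERNAL,cv2.CHAIN_APPROX_NONE);k=max(cs,key=len)[:,0]
T=np.array([ray("wrist",a,b,22,c)[:2] for a,b in k]).astype(np.float32); print("p2",cv2.fitEllipse(T))
E
```

```text
[450.75683374 289.57193556 141.58971765]
held top rel nan
held top [nan nan]
red top 856 [441.43910778 293.30138234  52.56113006] ((443.0049133300781, 297.59259033203125), 15.227530479431152)
291 139 0.49326355044945847
p2 ((436.73614501953125, 236.2794189453125), (34.380401611328125, 34.52450180053711), 133.99462890625)
```

View pics/w4.png

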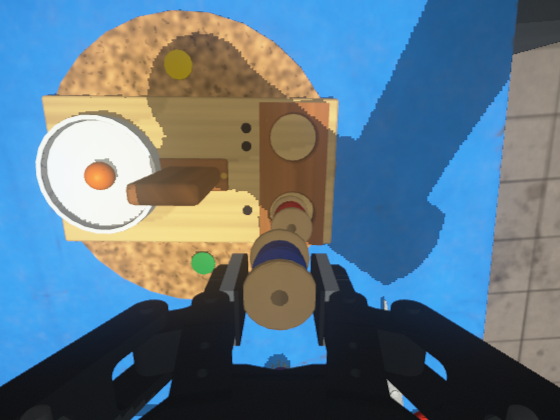

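The red spool is seated in pocket one (291,215), with its top at 52.5 mm. Pocket two is empty at (293,137), and blue is held at (279,293).

```bash
python3 - <<'E'
from h import *
W=np.load("w4.npy"); p=np.array([450.76,289.57,141.6])
for v,u in [(296,260),(296,300),(275,279),(315,279)]: print(np.round(W[v,u]-p,1))
print(delta((437.2,240.3,60),175.5))
E
```

```text
[ 7.8 -1.3 23.7]
[-7.9 -0.2 23.9]
[ -0.4 -10.   24.1]
[ 0.9  6.8 25.1]
(array([0.2006, 0.0395, 0.3263]), array([0.    , 0.    , 0.0014]))
```

{"api": "arm_command", "payload": {"rows": [[[0.2,0.04,0],[0,0,0]],[[0.2,0.04,0],[0,0,0]],[[0.2,0.04,0.12],[0,0,0]],[[0.2,0.04,0.24],[0,0,0]],[[0.2,0.04,0.32],[0,0,0]]]}}

```text
clock: 12.65
position: [437.3, 238.3, 60.2]
ee_rot: [-0.679, 0.734, 0.0, -0.001]
contact_force: [0.1, -0.5, 0.6]
gripper_width: 28.3
grasp_force: 59.3
```

{"api": "arm_command", "payload": {"rows": [[[0,0,0],[0,0,0]],[[0,0,0],[0,0,0]]]}}

```text
clock: 12.85
position: [438.1, 239.7, 61.9]
ee_rot: [-0.68, 0.734, -0.0, -0.0]
contact_force: [-0.4, 0.5, 0.5]
gripper_width: 28.3
grasp_force: 59.3
```

```bash
python3 - <<'E'
from h import *
print(arm.read_state()['position'],delta((437.2,240.3,36),175.5))
E
```

```text
[438.07618812 239.69677662  61.89124071] (array([-0.0022,  0.0037,  0.1036]), array([-0.0001, -0.0001,  0.0008]))
```

{"api": "arm_command", "payload": {"rows": [[[-0.002,0.004,0.04],[0,0,0]],[[-0.002,0.004,0.08],[0,0,0]],[[-0.002,0.004,0.104],[0,0,0]],[[-0.002,0.004,0.104],[0,0,0]]]}}

```text
clock: 13.25
position: [435.9, 240.6, 34.6]
ee_rot: [-0.68, 0.733, -0.0, -0.001]
contact_force: [-1.2, 0.1, -0.9]
gripper_width: 28.1
grasp_force: 59.3
```

{"api": "arm_command", "payload": {"rows": [[[0,0,0.008],[0,0,0]],[[0,0,0.016],[0,0,0]],[[0,0,0.024],[0,0,0]],[[0,0,0.024],[0,0,0]],[[0,0,0.024],[0,0,0]]]}}

```text
clock: 13.75
position: [436.3, 240.9, 29.5]
ee_rot: [-0.68, 0.733, 0.0, -0.0]
contact_force: [-0.6, 0.3, 0.0]
gripper_width: 28.2
grasp_force: 59.3
```

{"api": "arm_command", "payload": {"rows": [[[0,0,0.003],[0,0,0]],[[0,0,0.003],[0,0,0]]]}}

```text
clock: 13.95
position: [436.3, 240.9, 28.8]
ee_rot: [-0.68, 0.733, -0.0, -0.0]
contact_force: [0.7, -0.8, -0.8]
gripper_width: 28.3
grasp_force: 59.3
```

{"api": "arm_command", "payload": {"rows": [[[0,0,0],[0,0,0]],[[0,0,0],[0,0,0]],[[0,0,0],[0,0,0]],[[0,0,0],[0,0,0]]], "grip": 0.55}}

```text
clock: 14.35
position: [436.5, 241.2, 28.9]
ee_rot: [-0.68, 0.733, 0.0, 0.0]
contact_force: [0.3, -0.1, 0.2]
gripper_width: 47.5
grasp_force: 0.0
```

{"api": "arm_command", "payload": {"rows": [[[0,0,-0.05],[0,0,0]],[[0,0,-0.15],[0,0,0]],[[0,0,-0.3],[0,0,0]],[[0.0,0,-0.5],[0,0,0]],[[0.0,0,-0.5],[0,0,0]]]}}

```text
clock: 14.85
position: [440.0, 244.0, 160.7]
ee_rot: [-0.681, 0.732, -0.0, 0.008]
contact_force: [1.1, 0.5, 0.8]
gripper_width: 47.1
grasp_force: 0.0
```

```bash
python3 -c "
from h import *
print(arm.read_state()['position'],arm.read_state()['joints'],delta((500,325,170),175.5))"
```

```text
[439.96928072 244.03215968 160.69878019] [ 0.83100076  0.23857845 -0.40021682  0.00276598 -0.91703946 -0.90557394] (array([-0.3409, -0.2163, -0.0313]), array([-0.0035,  0.0033,  0.0018]))
```

{"api": "arm_command", "payload": {"rows": [[[-0.34,-0.216,-0.03],[0,0,0]],[[-0.34,-0.216,-0.03],[0,0,0]],[[-0.34,-0.216,-0.03],[0,0,0]],[[-0.34,-0.216,-0.03],[0,0,0]],[[-0.34,-0.216,-0.03],[0,0,0]]], "grip": 0.7}}

```text
clock: 15.35
position: [495.8, 321.0, 160.5]
ee_rot: [-0.68, 0.733, 0.0, -0.001]
contact_force: [0.4, -0.4, -0.4]
gripper_width: 59.5
grasp_force: 0.0
```

{"api": "arm_command", "payload": {"rows": [[[0,0,0],[0,0,0]],[[0,0,0],[0,0,0]]]}}

```text
clock: 15.55
position: [496.2, 321.1, 161.6]
ee_rot: [-0.68, 0.733, 0.0, 0.0]
contact_force: [-0.0, 0.5, 1.0]
gripper_width: 60.1
grasp_force: 0.0
```

```bash
python3 - <<'E'
from h import *
img,W=cloud("wrist"); cv2.imwrite("pics/w5.png",img); z=W[...,2]; c=arm.camera_info("wrist")
mm=((z>47)&(z<60)&(abs(W[...,0]-440)<30)&(abs(W[...,1]-268)<60)).astype(np.uint8)
n,l,st,_=cv2.connectedComponentsWithStats(mm)
for i in range(1,n):
    if st[i,4]>100:
        Q=W[l==i]; print("spool top",Q.mean(0).round(1),cv2.minEnclosingCircle(Q[:,:2].astype(np.float32)))
hm=(abs(W[...,0]-519)<32)&(abs(W[...,1]-262)<22)&(z>84)&(z<97)
H=W[hm]; r=cv2.minAreaRect(H[:,:2].astype(np.float32)); print("handle",H.mean(0),r)
hsv=cv2.cvtColor(img,cv2.COLOR_BGR2HSV); o=cv2.inRange(hsv,(5,170,120),(17,255,255))
n,l,st,ct=cv2.connectedComponentsWithStats(o); 
for i in range(1,n):
    if st[i,4]>80: print("orange",st[i],ray("wrist",*ct[i],24,c).round(1))
for a in (-4.5,): print(delta((518.9,261,130),85.5),delta((518.9,261,130),-94.5))
print(arm.read_state()['position'])
E
```

```text
spool top [437.2 240.3  52.8] ((436.9358825683594, 240.5320587158203), 15.246137619018555)
spool top [443.2 298.8  52.8] ((443.0124206542969, 299.2119140625), 15.236858367919922)
handle [518.16881218 260.84662486  90.08355032] ((518.55615234375, 261.0453186035156), (13.948381423950195, 44.12077713012695), 84.16221618652344)
orange [148 121  17  21 187] [592.6 254.9  24. ]
(array([ 0.2334, -0.1083,  0.1266]), array([-1.000e-04,  0.000e+00, -4.988e-01])) (array([ 0.2334, -0.1083,  0.1266]), array([-1.000e-04,  0.000e+00, -4.988e-01]))
[496.2485052  321.20323636 161.67312712]
```

View pics/w5.png

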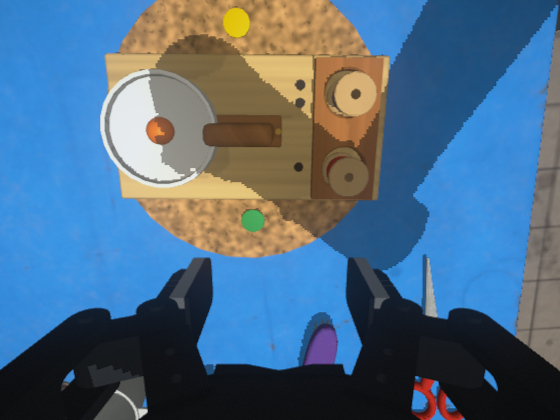

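Both spools stand in their pockets (350,94 and 347,176), and the bead is centred in the dish (159,130). Turning the tool for the handle.

{"api": "arm_command", "payload": {"rows": [[[0.234,-0.107,0.03],[0,0,-0.24]],[[0.234,-0.107,0.03],[0,0,-0.24]],[[0.234,-0.107,0.03],[0,0,-0.24]],[[0.234,-0.107,0.03],[0,0,-0.24]],[[0.234,-0.107,0.03],[0,0,-0.24]]]}}

```text
clock: 16.1
position: [518.8, 260.8, 154.2]
ee_rot: [0.901, -0.433, 0.0, -0.0]
contact_force: [0.5, -0.2, -0.6]
gripper_width: 59.5
grasp_force: 0.0
```

{"api": "arm_command", "payload": {"rows": [[[0,0,0],[0,0,-0.24]],[[0,0,0],[0,0,-0.24]],[[0,0,0],[0,0,-0.24]],[[0,0,0],[0,0,-0.24]],[[0,0,0],[0,0,-0.24]]]}}

```text
clock: 16.6
position: [518.7, 261.1, 154.1]
ee_rot: [0.997, -0.073, 0.0, -0.0]
contact_force: [-0.1, 0.9, -0.4]
gripper_width: 60.0
grasp_force: 0.0
```

{"api": "arm_command", "payload": {"rows": [[[0,0,0],[0,0,-0.02]],[[0,0,0],[0,0,-0.02]],[[0,0,0],[0,0,-0.02]]]}}

```text
clock: 16.9
position: [518.8, 261.3, 154.1]
ee_rot: [0.999, -0.045, 0.0, -0.0]
contact_force: [-0.7, 0.0, 0.1]
gripper_width: 59.3
grasp_force: 0.0
```

```bash
python3 -c "
from h import *
s=arm.read_state();print(s['position'],s['joints'],delta((518.8,261,110),-94.7),delta((518.8,261,55),-94.7))"
```

```text
[518.76982428 261.25738483 154.05608106] [ 7.45234437e-01  3.76212941e-01 -2.12533987e-01 -1.98175554e-05
 -9.81708328e-01  7.35504521e-01] (array([0.0002, 0.0011, 0.1762]), array([-0.0001, -0.0001, -0.0026])) (array([1.000e-04, 1.100e-03, 3.962e-01]), array([-0.0001, -0.0001, -0.0026]))
```

{"api": "arm_command", "payload": {"rows": [[[0,0,0.1],[0,0,0]],[[0,0,0.2],[0,0,0]],[[0,0,0.3],[0,0,0]],[[0,0,0.37],[0,0,0]],[[0,0,0.396],[0,0,0]]]}}

```text
clock: 17.4
position: [517.9, 260.5, 52.9]
ee_rot: [0.999, -0.045, -0.001, 0.001]
contact_force: [-0.3, 0.8, -0.1]
gripper_width: 60.0
grasp_force: 0.0
```

{"api": "arm_command", "payload": {"rows": [[[0,0,0],[0,0,0]],[[0,0,0],[0,0,0]],[[0,0,0],[0,0,0]]]}}

```text
clock: 17.7
position: [519.6, 262.0, 56.1]
ee_rot: [0.999, -0.044, 0.001, -0.001]
contact_force: [-0.1, 0.2, -0.9]
gripper_width: 59.8
grasp_force: 0.0
```

{"api": "arm_command", "payload": {"rows": [[[0,0,0],[0,0,0]]], "grip": 0.3}}

```text
clock: 17.8
position: [519.4, 261.8, 55.9]
ee_rot: [0.999, -0.044, 0.001, -0.001]
contact_force: [-0.7, 0.5, -0.4]
gripper_width: 46.4
grasp_force: 0.0
```

{"api": "arm_command", "payload": {"rows": [[[0,0,0],[0,0,0]],[[0,0,0],[0,0,0]],[[0,0,0],[0,0,0]]], "grip": 0.2}}

```text
clock: 18.1
position: [518.9, 261.4, 55.0]
ee_rot: [0.999, -0.044, 0.0, -0.0]
contact_force: [-0.1, -0.2, 0.4]
gripper_width: 16.7
grasp_force: 0.0
```

{"api": "arm_command", "payload": {"rows": [[[0,0,0],[0,0,0]],[[0,0,0],[0,0,0]]], "grip": 0.16}}

```text
clock: 18.3
position: [518.9, 261.3, 55.0]
ee_rot: [0.999, -0.044, 0.0, 0.0]
contact_force: [-0.3, -0.2, 0.7]
gripper_width: 14.0
grasp_force: 10.4
```

{"api": "arm_command", "payload": {"rows": [[[0,0,0],[0,0,0]],[[0,0,0],[0,0,0]],[[0,0,0],[0,0,0]],[[0,0,0],[0,0,0]],[[0,0,0],[0,0,0]]], "grip": 0}}

```text
clock: 18.8
position: [518.9, 261.4, 55.1]
ee_rot: [0.999, -0.044, 0.0, 0.0]
contact_force: [-1.0, -1.1, 4.7]
gripper_width: 13.7
grasp_force: 59.4
```

```bash
cat > bead.py <<'E'
from h import *
img,W=cloud("wrist"); c=arm.camera_info("wrist"); s=arm.read_state()
hsv=cv2.cvtColor(img,cv2.COLOR_BGR2HSV); o=cv2.inRange(hsv,(5,170,120),(17,255,255))
n,l,st,ct=cv2.connectedComponentsWithStats(o)
for i in range(1,n):
    if st[i,4]>150: print("orange",st[i],ct[i].round(1), W[l==i].mean(0).round(1))
print(s['position'],s['contact_force'],s['wrist_torque'],s['grasp_force'],np.rad2deg(R.from_quat(s['ee_rot']).as_euler('xyz')).round(2))
import sys
if len(sys.argv)>1: cv2.imwrite(sys.argv[1],img)
E
python3 bead.py pics/w6.png
```

```text
orange [263 103  32  33 801] [278.6 118.8] [nan nan nan]
[518.91014678 261.40600772  55.03435796] [-0.67185881 -0.27174009  4.77195016] [-0.25315136  0.37041924  0.03668394] 59.47298347949982 [ 1.80e+02 -1.00e-02 -5.07e+00]
```

View pics/w6.png

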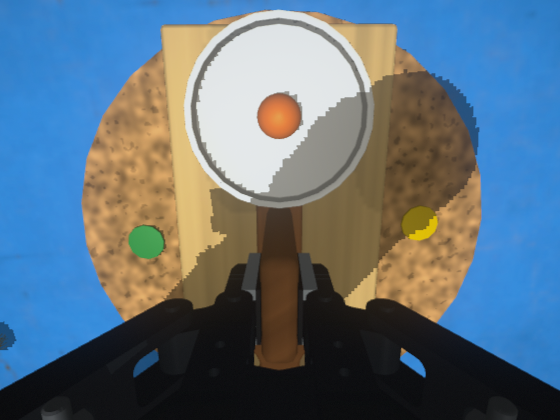

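The wrist view shows the handle between the pads at (280,300) and the bead centred in the dish at (279,117). That pixel is now my bead reference. Lifting gently.

{"api": "arm_command", "payload": {"rows": [[[0,0,-0.002],[0,0,0]],[[0,0,-0.006],[0,0,0]],[[0,0,-0.012],[0,0,0]],[[0,0,-0.018],[0,0,0]],[[0,0,-0.024],[0,0,0]]]}}

```text
clock: 19.35
position: [518.6, 261.3, 60.3]
ee_rot: [0.999, -0.044, -0.0, 0.0]
contact_force: [0.4, -0.9, -3.4]
gripper_width: 13.2
grasp_force: 58.4
```

```bash
python3 bead.py
```

```text
orange [263 103  33  33 798] [278.7 118.9] [nan nan nan]
[518.80290699 261.40517899  60.77289203] [ 0.08490472  0.16994671 -3.86490223] [-0.00657627 -0.00785139 -0.03477596] 58.40017318725586 [ 1.7999e+02  1.0000e-02 -5.0800e+00]
```

{"api": "arm_command", "payload": {"rows": [[[0,0,-0.008],[0,0,0]],[[0,0,-0.02],[0,0,0]],[[0,0,-0.035],[0,0,0]],[[0,0,-0.052],[0,0,0]],[[0,0,-0.07],[0,0,0]]]}}

```text
clock: 19.9
position: [518.9, 261.5, 78.8]
ee_rot: [0.999, -0.044, 0.0, -0.0]
contact_force: [-0.4, 0.2, -4.7]
gripper_width: 13.4
grasp_force: 58.4
```

{"api": "arm_command", "payload": {"rows": [[[0,0,-0.02],[0,0,0]],[[0,0,-0.04],[0,0,0]],[[0,0,-0.06],[0,0,0]],[[0,0,-0.08],[0,0,0]],[[0,0,-0.1],[0,0,0]]]}}

```text
clock: 20.4
position: [518.9, 261.4, 103.8]
ee_rot: [0.999, -0.044, 0.0, -0.0]
contact_force: [-0.5, -0.6, -4.3]
gripper_width: 13.2
grasp_force: 58.4
```

{"api": "arm_command", "payload": {"rows": [[[0,0,-0.018],[0,0,0]],[[0,0,-0.034],[0,0,0]],[[0,0,-0.048],[0,0,0]],[[0,0,-0.06],[0,0,0]],[[0,0,-0.07],[0,0,0]]]}}

```text
clock: 20.9
position: [518.9, 261.4, 121.0]
ee_rot: [0.999, -0.044, -0.0, 0.0]
contact_force: [0.2, 0.3, -3.5]
gripper_width: 13.5
grasp_force: 58.4
```

{"api": "arm_command", "payload": {"rows": [[[0,0,-0.007],[0,0,0]],[[0,0,-0.011],[0,0,0]],[[0,0,-0.013],[0,0,0]],[[0,0,-0.014],[0,0,0]],[[0,0,-0.014],[0,0,0]]]}}

```text
clock: 21.4
position: [518.8, 261.4, 124.2]
ee_rot: [0.999, -0.044, -0.0, 0.0]
contact_force: [-0.8, -1.1, -4.4]
gripper_width: 13.2
grasp_force: 58.4
```

```bash
python3 bead.py; python3 -c "
from h import *
print(arm.read_state()['joints'])
g=np.array([522.6,342.5]);y=np.array([518.9,178]);print(np.rad2deg(np.arctan2(*(g-y)[::-1])), (g+y)/2)"
```

```text
orange [263 103  33  33 801] [278.7 118.9] [nan nan nan]
[518.85190783 261.39681225 124.21827866] [ 0.6110743  -0.69543726 -3.69078701] [ 0.0415596   0.0112452  -0.04753253] 58.385483622550964 [ 1.7999e+02  1.0000e-02 -5.0700e+00]
[ 7.45325751e-01  4.08275081e-01 -2.47344395e-01 -2.98362255e-06
 -9.15375412e-01  7.36961770e-01]
88.71149759785251 [520.75 260.25]
```

{"api": "arm_command", "payload": {"rows": [[[0,0,0],[0,0,-0.002]],[[0,0,0],[0,0,-0.008]],[[0,0,0],[0,0,-0.018]],[[0,0,0],[0,0,-0.032]],[[0,0,0],[0,0,-0.05]]]}}

```text
clock: 21.95
position: [518.9, 261.4, 124.3]
ee_rot: [0.999, 0.036, -0.0, 0.0]
contact_force: [0.3, 0.1, -4.6]
gripper_width: 13.2
grasp_force: 58.4
```

{"api": "arm_command", "payload": {"rows": [[[0,0,0],[0,0,-0.02]],[[0,0,0],[0,0,-0.04]],[[0,0,0],[0,0,-0.06]],[[0,0,0],[0,0,-0.08]],[[0,0,0],[0,0,-0.1]]]}}

```text
clock: 22.45
position: [518.9, 261.4, 124.3]
ee_rot: [0.981, 0.192, -0.0, 0.0]
contact_force: [0.6, -0.4, -3.6]
gripper_width: 13.2
grasp_force: 58.4
```

```bash
python3 bead.py
```

```text
orange [263 103  28  30 600] [276.3 117.3] [nan nan nan]
[518.88116893 261.42534591 124.2766576 ] [ 0.022338    0.11804837 -4.18774714] [-0.01975789  0.03825211 -0.09215115] 58.398674726486206 [180.     0.    22.21]
```

Bead steady (the box is slightly smaller only from shadow). Continuing.

{"api": "arm_command", "payload": {"rows": [[[0,0,0],[0,0,-0.018]],[[0,0,0],[0,0,-0.038]],[[0,0,0],[0,0,-0.058]],[[0,0,0],[0,0,-0.078]],[[0,0,0],[0,0,-0.098]]]}}

```text
clock: 23.0
position: [518.9, 261.4, 124.3]
ee_rot: [0.941, 0.339, -0.0, 0.0]
contact_force: [-0.2, 0.0, -4.5]
gripper_width: 13.3
grasp_force: 58.4
```

{"api": "arm_command", "payload": {"rows": [[[0,0,0],[0,0,-0.02]],[[0,0,0],[0,0,-0.04]],[[0,0,0],[0,0,-0.06]],[[0,0,0],[0,0,-0.08]],[[0,0,0],[0,0,-0.1]]]}}

```text
clock: 23.5
position: [518.9, 261.4, 124.3]
ee_rot: [0.876, 0.482, -0.0, 0.0]
contact_force: [0.1, -0.6, -3.7]
gripper_width: 13.4
grasp_force: 58.4
```

{"api": "arm_command", "payload": {"rows": [[[0,0,0],[0,0,-0.02]],[[0,0,0],[0,0,-0.04]],[[0,0,0],[0,0,-0.06]],[[0,0,0],[0,0,-0.08]],[[0,0,0],[0,0,-0.1]]]}}

```text
clock: 24.0
position: [518.9, 261.4, 124.3]
ee_rot: [0.79, 0.613, -0.0, -0.0]
contact_force: [0.6, 0.6, -3.5]
gripper_width: 12.8
grasp_force: 58.4
```

{"api": "arm_command", "payload": {"rows": [[[0,0,0],[0,0,-0.018]],[[0,0,0],[0,0,-0.034]],[[0,0,0],[0,0,-0.048]],[[0,0,0],[0,0,-0.06]],[[0,0,0],[0,0,-0.068]]]}}

```text
clock: 24.5
position: [518.9, 261.4, 124.3]
ee_rot: [0.72, 0.694, -0.0, -0.0]
contact_force: [0.5, 1.0, -3.2]
gripper_width: 12.8
grasp_force: 58.4
```

{"api": "arm_command", "payload": {"rows": [[[0,0,0],[0,0,-0.003]],[[0,0,0],[0,0,-0.004]],[[0,0,0],[0,0,-0.004]],[[0,0,0],[0,0,-0.004]],[[0,0,0],[0,0,-0.004]]]}}

```text
clock: 25.0
position: [518.9, 261.4, 124.3]
ee_rot: [0.716, 0.698, -0.0, -0.0]
contact_force: [-0.2, 0.2, -3.8]
gripper_width: 13.5
grasp_force: 58.4
```

```bash
python3 bead.py pics/w7.png; python3 -c "
from h import *
i,W=cloud('top'); cv2.imwrite('pics/t7.png',np.vstack([i[100:310,150:430],cv2.resize(cv2.imread('pics/w7.png'),(280,210))]))
for k in range(1): pass
for q in ('bead_center','spool_red','spool_blue','mark_green'): print(q,[(k['score'],k['position']) for k in arm.spot_in('top',q)[:1]])"
```

```text
orange [261  99  30  33 749] [275.4 114.7] [nan nan nan]
[518.87616921 261.399746   124.30376558] [-0.00642215 -0.52015612 -4.51275067] [-0.03206971 -0.03694315 -0.02587295] 58.38990390300751 [-180.      0.     88.52]
bead_center []
spool_red [(0.61, [320.8, 187.4])]
spool_blue [(0.54, [322.0, 186.7])]
mark_green []
```

View pics/t7.png

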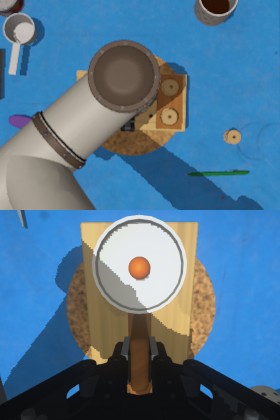

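The top half shows the tray turned with both spools standing in their pockets (170,88 and 170,117). The wrist half shows the bead near the dish's middle. I'll let it settle and check the drift.

{"api": "arm_command", "payload": {"rows": [[[0,0,0],[0,0,0]],[[0,0,0],[0,0,0]],[[0,0,0],[0,0,0]],[[0,0,0],[0,0,0]],[[0,0,0],[0,0,0]]]}}

```text
clock: 25.8
position: [518.9, 261.4, 124.3]
ee_rot: [0.716, 0.698, -0.0, 0.0]
contact_force: [-0.0, 0.5, -4.1]
gripper_width: 13.3
grasp_force: 58.4
```

{"api": "arm_command", "payload": {"rows": [[[0,0,0],[0,0,0]],[[0,0,0],[0,0,0]],[[0,0,0],[0,0,0]],[[0,0,0],[0,0,0]],[[0,0,0],[0,0,0]]]}}

```text
clock: 26.3
position: [518.9, 261.4, 124.3]
ee_rot: [0.716, 0.698, 0.0, -0.0]
contact_force: [-1.2, -1.3, -4.3]
gripper_width: 13.3
grasp_force: 58.4
```

```bash
python3 bead.py pics/w8.png; python3 - <<'E'
import cv2,numpy as np
for f in ("w6","w7","w8"):
    a=cv2.imread(f"pics/{f}.png"); h=cv2.cvtColor(a,cv2.COLOR_BGR2HSV)
    m=cv2.inRange(h,(0,0,70),(180,60,255)); m[:5]=0; m[210:]=0
    o=cv2.inRange(h,(3,140,60),(18,255,255)); o[:80]=0;o[160:]=0
    n,l,st,ct=cv2.connectedComponentsWithStats(m); i=1+st[1:,4].argmax()
    n2,l2,s2,c2=cv2.connectedComponentsWithStats(o); j=1+s2[1:,4].argmax()
    print(f,"dish box",st[i],"bead",s2[j],c2[j].round(1))
E
```

```text
orange [261  99  31  33 743] [275.4 114.7] [nan nan nan]
[518.9179012  261.43001486 124.32204942] [-0.10802709  0.20368368 -3.98541717] [0.03054419 0.01549733 0.0335434 ] 58.420570492744446 [180.    -0.    88.52]
w6 dish box [  184    10   191   199 28020] bead [ 258   96   42   43 1383] [278.5 116.7]
w7 dish box [  164    10   210   199 28056] bead [ 258   94   40   43 1356] [277.4 115.1]
w8 dish box [  164    10   210   199 28054] bead [ 258   94   40   43 1356] [277.4 115.1]
```

```bash
python3 -c "
from bench import arm
print(arm.job_done())"
```

```text
the job is handed in; nothing more can be done
None
```

I handed the job in at about 26 s of the 72 s allowed, and no verdict came back: both spools are in their pockets, and the tray is held still and level about 73 mm up, dish about 11 mm off the green marker's centre and bead about 1 mm from where it started.

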